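# Sort out the left-hand easel screw

## Task

Two easel screws stand in test stands that look alike, each running in a captive brass test nut, and one of them has a left-hand thread. Give the bar head of each screw about a quarter turn clockwise, seen from above, and leave it turned: the nut climbs on a right-hand screw and sinks on a left-hand one. When both have been tried, set the whole stand with the left-hand screw upright on the floor of the shallow wooden tray, let go, and leave the other stand where it was.

Things in the scene. Friction and masses are not known exactly. Their poses are not given: they have to be found in the camera images.
- screw_a: Steel screw upright in loose stand a. Origin: middle of its bar head, on the stand's axis, 91 mm above the stand's underside. Bar 46 mm long (its x), 12 thick (y), 26 high (z, up). It keeps its height when turned, turns stiffly (0.02 N m) up to 2.2 rad either way from the start and stays where left. Under it a 22 mm collar, then the 20 mm threaded stem (lead 32 mm) with the nut. The stand may be lifted by the bar.
- screw_b: Steel screw of stand b: sizes and axes as screw_a; only the hand of the thread differs. Each stand (0.5 to 1 kg) has a square wooden foot, 70 x 70 x 18 mm, centred under the screw, its sides along the bar at the start, and a 7 mm guide rod beside the nut, 26 mm from the axis, up to 68 mm above the underside.
- nut_a (a point): Centre of the brass hexagon test nut (36 mm over corners, 16 mm high) on the axis of screw_a, at the start 46 mm below that screw's origin. The guide rod keeps it from turning, so turning the bar moves it up or down by 5.1 mm per radian, at most 11 mm either way.
- nut_b (a point): Centre of the brass test nut on screw_b; sizes and motion as for nut_a.
- tray: Shallow open wooden tray fixed to the table, 162 x 162 mm outside, 28 mm high, walls and floor 9 mm thick. Origin: centre of its underside; x and y along its sides.

How it is judged:
By the outcome, as a careful person would: the job done as asked, in the order asked, and still so for the second after the job is handed in, with the robot touching nothing.
It also fails if it takes over 61 s, if anything falls off the work surface, if the arm or the gripper's body presses on something with over 40 N, if the wrist force passes 120 N, or if a joint passes its speed limit or range.

## Robot

A 6-joint arm with a two-finger parallel gripper is mounted at the origin on a cart in front of the work surface, level with it; the furniture and walls round the work are solid. World frame = base frame: x ahead of the robot, y to its left, z up, the work surface at z = 0. Lengths are in m, angles in rad, forces in N, time in s.
With the tool pointing down it reaches from about 0.3 to 0.875 m from the base axis. Payload 6.4 kg.
Tool frame: the origin (TCP) lies midway between the tips of the shut fingers; the grasp point (between the pads) lies 19 mm behind it; y points along the fingers, x is the direction in which the jaws open and shut, and the axes are right-handed (so a half turn about y gives the same grasp; the last joint's range is limited). The gripper opens to 85 mm and grips with 20 to 120 N. Pads are 22 mm wide; open, the fingers measure 114 mm over their backs; the gripper's body (76 mm by 85 mm) begins 54 mm behind the grasp point. The pads swing forward as they close: fully open they stand 13 mm farther back than shut.
Start: joints at [1.038, 0.181, 1.607, -0, 1.354, -0.206], TCP at [0.185, 0.545, 0.231] pointing down, gripper open.
Joint ranges: [-2.99, 2.99], [-0.89, 2.07], [0.3, 2.58], [-1.14, 4.28], [0, 2.63], [-3.12, 3.12]. Speed limits (rad/s): [2.57, 2.57, 3.01, 3.14, 3.14, 3.14].

## Interface

Orientations are given as a unit quaternion [w, x, y, z].
In Python, from bench import ctrl gives the robot as it stands.
- The arm moves only by the tool step_arm, never from a script. Its argument "commands" is a list of rows, each a list of 7 numbers: the turn, a rotation vector about the tool's x, y, z in units of 6 degrees (1.0 is 6 degrees), then the shift along the tool's x, y, z in units of 30 mm (1.0 is 30 mm), then the opening, from 0 (shut) to 1 (fully open). A call has 1 to 10 rows; each row shifts and turns the commanded pose from where the row before left it, along the tool's axes as they then stand; what a row does not reach is not made up. A row lasts 1/10 s, in which the tool goes at most 50 mm and 8.59 degrees, less where a joint would pass 70% of its speed; a pose out of reach is approached as far as the arm can. A call with a number of a shift or a turn outside -1 to 1 is refused whole. A call with a gripper value outside its range is refused whole. The fingers move at their own pace and stop on an object; the grip force is fixed at half the most. Time passes only in rows, so rows that do not move let the fingers close. It gives the time, the measured TCP pose, the force and the opening at its end, in the units of the state.
- ctrl.get_obs(): the state, without advancing time (a new reading comes with each control period).
- ctrl.camera(name): name is "side" or "top"; returns (picture, depth): 384x512x3 uint8, blue, green, red; 384x512 float32, m along the optical axis (not along the pixel's ray), 0 where there is no reading.
- ctrl.get_calibration(name): a dict with "intrinsics" (3x3 intrinsics, pixels), "D" ([k1, k2, p1, p2, k3] as OpenCV has them; the pictures are not rectified), "R" (3x3) and "t" (3): a world point X has camera coordinates R X + t. Camera axes: x right, y down, z forward; pixel columns grow to the right and rows downward; lengths in m; the calibration is good to about 2 mm. A picture is of the moment at which its call begins. get_calibration takes no time and is no camera call.
- ctrl.hand_in(): hands the job in, once; it reports no verdict.
Trained networks look in the newest picture that a camera, given by its name, has taken for a name from the list of things; names that differ only in an ending like _2 or _b are one class to them, and where a whole thing is asked for, a point or a joint stands for the part that bears it (a point fixed in the world has none). Each returns a list of dicts, best first, with "p" (0 to 1); they miss things now and then, are a little off and sometimes report something else, mostly with a low value. They report only what shows in the picture. A call takes as long as a camera call.
- ctrl.boxes_of(thing, camera): "point" ([x, y, z] in m, in the coordinates of the camera as it stood for that picture, good to about 4 mm: the middle of the surface that is visible of it).
- ctrl.silhouettes(thing, camera): "pixels" (384x512 bool, what is visible of it).
The state is a dict: "time_s": time; "q": joint angles; "dq": joint speeds; "joint_efforts": joint torques, N m; "eef_pos": TCP position; "eef_rot": TCP orientation; "wrist_force": force on the tool from outside, world axes, zero at the start; "torque": the same for the moment, N m; "opening": opening from 0.0 (shut) to 1.0 (fully open).
Only numpy, scipy, OpenCV 4.12 (cv2) and the standard library are available. Lean on these libraries where they do the work, as an engineer would, in place of code of your own. Each camera call takes 0.05 s, during which the arm holds its last target.

## Working session

There is one attempt and no reset: what is moved stays moved. The work goes in short steps, Python scripts to look and compute and a tool call to move; the robot and the scene stay as the last step left them, time stands still between calls to the robot, and variables do not carry over. Pictures are saved under pics/ and viewed, and the job is handed in when it is done.

Besides the shell and the picture viewer there is one more tool, called after "Emit:" by a JSON object that holds its "op" and its "data". step_arm: Moves the arm, as the interface text tells. Its arguments: {"type":"object","properties":{"commands":{"type":"array"}},"required":["commands"]}

```bash
ls; mkdir -p pics; cat > h.py <<'E'
from bench import ctrl
import numpy as np, cv2
from scipy.spatial.transform import Rotation as Ro
def cal(n):
    c=ctrl.get_calibration(n); return [np.array(c[k],float) for k in("intrinsics","D","R","t")]
def cam2w(n,p):
    K,D,R,t=cal(n); return R.T@(np.array(p)-t)
def proj(n,X):
    K,D,R,t=cal(n); return cv2.projectPoints(np.array(X,float).reshape(-1,3),cv2.Rodrigues(R)[0],t,K,D)[0].reshape(-1,2)
def cloud(n,depth,mask=None):
    K,D,R,t=cal(n); m=depth>0
    if mask is not None: m&=mask
    v,u=np.nonzero(m); p=cv2.undistortPoints(np.stack([u,v],1).astype(float).reshape(-1,1,2),K,D).reshape(-1,2)
    z=depth[v,u]; c=np.column_stack([p*z[:,None],z]); return (c-t)@R, u,v
def st():
    o=ctrl.get_obs(); print({k:np.round(o[k],4).tolist() for k in("time_s","q","eef_pos","eef_rot","wrist_force","torque","opening")})
    return o
E
python3 - <<'E'
from h import *
o=st()
q=o["eef_rot"];print(Ro.from_quat([q[1],q[2],q[3],q[0]]).as_matrix().round(3))
for n in("top","side"):
    im,d=ctrl.camera(n); cv2.imwrite(f"pics/{n}0.png",im); np.save(f"{n}0.npy",d)
    K,D,R,t=cal(n); print(n,K.round(1).tolist(),D,"pos",(-R.T@t).round(3),"fwd",R[2].round(2))
    for th in("screw_a","nut_a","tray"):
        for b in ctrl.boxes_of(th,n): print(n,th,round(b["p"],2),cam2w(n,b["point"]).round(4),)
E
```

```text
pics
{'time_s': 0.0, 'q': [1.0377, 0.1816, 1.608, 0.0, 1.3538, -0.2063], 'eef_pos': [0.1843, 0.5441, 0.2304], 'eef_rot': [-0.5744, 0.5749, 0.4114, -0.4126], 'wrist_force': [0.8643, 0.5458, 0.4173], 'torque': [0.0567, -0.0231, -0.0138], 'opening': 1.0001}
[[ 0.321 -0.001 -0.947]
 [ 0.947 -0.001  0.321]
 [-0.002 -1.     0.   ]]
top [[440.7, 0.0, 253.9], [0.0, 440.7, 194.7], [0.0, 0.0, 1.0]] [-0.15719067  0.          0.          0.          0.        ] pos [ 0.466 -0.09   1.259] fwd [ 0.07  0.   -1.  ]
top screw_a 0.57 [0.4924 0.1251 0.1033]
top screw_a 0.57 [ 0.5762 -0.0272  0.1032]
top nut_a 0.56 [0.4889 0.121  0.0526]
top tray 0.94 [ 0.5079 -0.346   0.0102]
top tray 0.71 [ 0.5787 -0.0298  0.1045]
side [[462.3, 0.0, 253.4], [0.0, 462.3, 195.0], [0.0, 0.0, 1.0]] [-0.08428352  0.          0.          0.          0.        ] pos [0.452 0.919 0.844] fwd [ 0.07 -0.79 -0.6 ]
side screw_a 0.81 [0.489  0.1291 0.0891]
side screw_a 0.76 [ 0.5759 -0.0255  0.0987]
side nut_a 0.64 [0.4954 0.1369 0.0502]
side nut_a 0.58 [ 0.5716 -0.0172  0.0538]
side tray 0.8 [ 0.5071 -0.3471  0.0065]
```

View pictures.

View pics/top0.png

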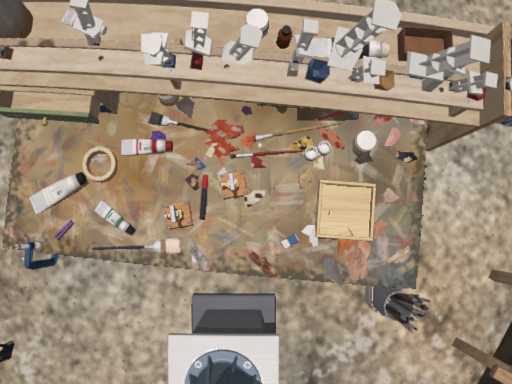

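View pics/side0.png

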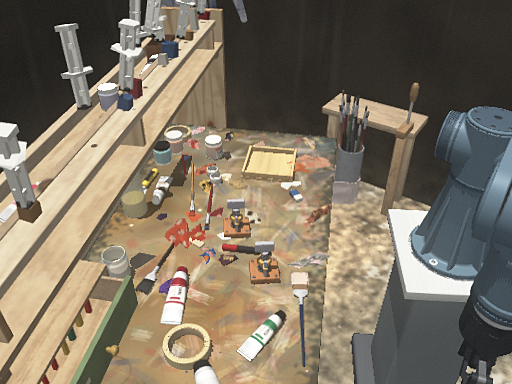

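```bash
python3 - <<'E'
from h import *
d=np.load("top0.npy"); P,u,v=cloud("top",d)
for nm,c in(("1",(0.4924,.1251)),("2",(.5762,-.0272))):
    r=np.hypot(P[:,0]-c[0],P[:,1]-c[1])
    m=(r<.04)&(P[:,2]>.09)&(P[:,2]<.12); q=P[m]
    rect=cv2.minAreaRect(q[:,:2].astype(np.float32)); e=np.linalg.eigh(np.cov(q[:,:2].T))[1][:,1]
    print(nm,m.sum(),"mean",q.mean(0).round(4),"rect",rect,"bar ang",np.degrees(np.arctan2(e[1],e[0])).round(1))
    m=(r<.06)&(P[:,2]>.012)&(P[:,2]<.024); q=P[m]
    print(" foot",m.sum(),cv2.minAreaRect(q[:,:2].astype(np.float32)))
m=(np.hypot(P[:,0]-.508,P[:,1]+.346)<.14)&(P[:,2]>.02)&(P[:,2]<.036)
print("tray",m.sum(),cv2.minAreaRect(P[m][:,:2].astype(np.float32)),P[m][:,2].mean())
m=(np.hypot(P[:,0]-.508,P[:,1]+.346)<.05); print("floor",P[m][:,2].mean())
E
```

```text
1 95 mean [0.4942 0.1259 0.1029] rect ((0.4945341646671295, 0.12656694650650024), (0.046167369931936264, 0.012582068331539631), 10.009791374206543) bar ang -170.1
 foot 428 ((0.4943488836288452, 0.12671412527561188), (0.07008334994316101, 0.07272893190383911), 9.566290855407715)
2 80 mean [ 0.5803 -0.0275  0.1037] rect ((0.5806889533996582, -0.027200404554605484), (0.043922506272792816, 0.011698017828166485), 8.80688190460205) bar ang -170.5
 foot 435 ((0.5805696249008179, -0.027069091796875), (0.0703926682472229, 0.06966842710971832), 8.751298904418945)
tray 740 ((0.4828513264656067, -0.3456915616989136), (0.16435469686985016, 0.212657630443573), 85.56810760498047) 0.027742907641739974
floor 0.009536750056436578
```

```bash
python3 - <<'E'
from h import *
d=np.load("side0.npy"); P,u,v=cloud("side",d)
for c in((0.4945,.1265),(.5805,-.027)):
    r=np.hypot(P[:,0]-c[0],P[:,1]-c[1])
    m=(r<.04)&(P[:,2]>.1); q=P[m]; print("top face",m.sum(),cv2.minAreaRect(q[:,:2].astype(np.float32)),q[:,2].max())
    m=(r<.055)&(P[:,2]>.013)&(P[:,2]<.023); print(" foot",cv2.minAreaRect(P[m][:,:2].astype(np.float32)))
d=np.load("top0.npy"); P,u,v=cloud("top",d)
m=(abs(P[:,0]-.508)<.095)&(abs(P[:,1]+.346)<.095)&(P[:,2]>.022)&(P[:,2]<.034)
print("tray",m.sum(),cv2.minAreaRect(P[m][:,:2].astype(np.float32)))
im=cv2.imread("pics/side0.png")
cv2.imwrite("pics/side0z.png",cv2.resize(im[190:290,205:305],None,fx=6,fy=6,interpolation=cv2.INTER_CUBIC))
E
```

```text
top face 93 ((0.49250170588493347, 0.1293632686138153), (0.04440069943666458, 0.014942224137485027), 1.3911364078521729) 0.10798935559851638
 foot ((0.4934692978858948, 0.1274099498987198), (0.07016277313232422, 0.0733567401766777), 8.29985237121582)
top face 74 ((0.5785368084907532, -0.028412185609340668), (0.04445817321538925, 0.015096441842615604), 6.42271089553833) 0.10918250230468868
 foot ((0.5779362916946411, -0.02734266221523285), (0.068030446767807, 0.07542534172534943), 7.549841403961182)
tray 710 ((0.5073649287223816, -0.3473564386367798), (0.16382142901420593, 0.16355536878108978), 85.59275817871094)
```

View pics/side0z.png

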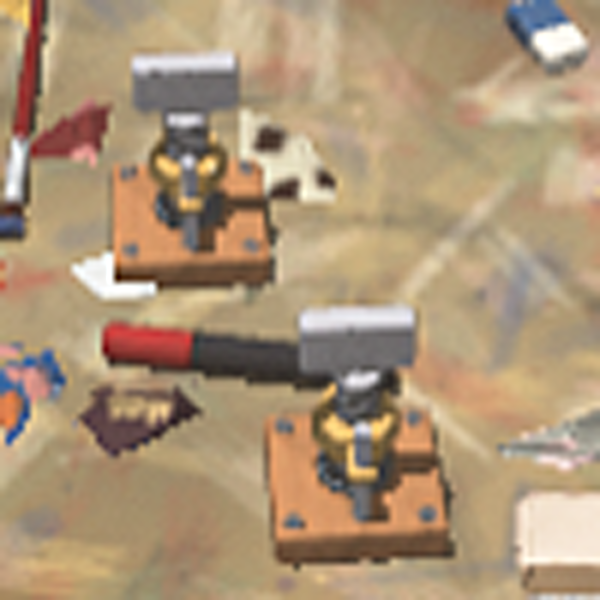

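Emit:
{"op": "step_arm", "data": {"commands": [[0,0,0,-0.656,0,-0.95,1],[0,0,0,-0.656,0,-0.95,1],[0,0,0,-0.656,0,-0.95,1],[0,0,0,-0.656,0,-0.95,1],[0,0,0,-0.656,0,-0.95,1],[0,0,0,-0.656,0,-0.95,1],[0,0,0,-0.656,0,-0.95,1],[0,0,0,-0.656,0,-0.95,1],[0,0,0,-0.656,0,-0.95,1],[0,0,0,-0.656,0,-0.95,1]]}}

```text
time_s: 1.4
eef_pos: [0.392, 0.2655, 0.2315]
eef_rot: [-0.575, 0.575, 0.412, -0.412]
wrist_force: [0.4, -0.4, 0.1]
opening: 1.0
```

Emit:
{"op": "step_arm", "data": {"commands": [[0,0,0,-0.656,0,-0.95,1],[0,0,0,-0.656,0,-0.95,1],[0,0,0,-0.656,0,-0.95,1],[0,0,0,-0.656,0,-0.95,1],[0,0,0,-0.656,0,-0.95,1],[0,-0.94,0,0,0,0,1],[0,-0.94,0,0,0,0,1],[0,-0.94,0,0,0,0,1],[0,-0.94,0,0,0,0,1],[0,-0.94,0,0,0,0,1]]}}

```text
time_s: 2.4
eef_pos: [0.4947, 0.1277, 0.2313]
eef_rot: [-0.456, 0.456, 0.54, -0.54]
wrist_force: [-0.6, 0.2, -0.0]
opening: 0.998
```

```bash
cat >> h.py <<'E'
def need(x,y,z,yaw):
    o=st(); q=o["eef_rot"]; M=Ro.from_quat([q[1],q[2],q[3],q[0]])
    m=M.as_matrix(); cy=np.degrees(np.arctan2(m[1,0],m[0,0])); w=np.array([x,y,z])-o["eef_pos"]
    print("yaw now",cy.round(2),"turn-y units",round(-(yaw-cy)/6,3),"shift units now-frame",(m.T@w/.03).round(3))
    a=np.radians(yaw); T=np.array([[np.cos(a),0,-np.sin(a)],[np.sin(a),0,np.cos(a)],[0,-1,0]])
    print("shift units target-frame",(T.T@w/.03).round(3)); e=(Ro.from_matrix(m).inv()*Ro.from_matrix(T)).as_rotvec(degrees=True)/6; print("rotvec units",e.round(3))
E
python3 -c "
from h import *
need(.494,.127,.0795,99.5)"
```

```text
{'time_s': 2.4, 'q': [0.02, 0.0363, 1.7656, 0.0, 1.3396, -1.7201], 'eef_pos': [0.4947, 0.1277, 0.2313], 'eef_rot': [-0.4559, 0.456, 0.5405, -0.5405], 'wrist_force': [-0.6326, 0.2073, -0.0088], 'torque': [0.027, -0.0213, -0.0152], 'opening': 0.9983}
yaw now 99.7 turn-y units 0.033 shift units now-frame [-0.019  5.061  0.028]
shift units target-frame [-0.019  5.061  0.027]
rotvec units [ 0.001  0.033 -0.   ]
```

Emit:
{"op": "step_arm", "data": {"commands": [[0,0,0,0,0.8,0,1],[0,0,0,0,0.8,0,1],[0,0,0,0,0.8,0,1],[0,0,0,0,0.8,0,1],[0,0,0,0,0.8,0,1],[0,0,0,0,0.6,0,1],[0,0,0,0,0.4,0,1],[0,0,0,0,0.06,0,1],[0,0,0,0,0,0,1]]}}

```text
time_s: 3.3
eef_pos: [0.4949, 0.1278, 0.0797]
eef_rot: [-0.457, 0.457, 0.54, -0.54]
wrist_force: [0.0, 0.4, 0.0]
opening: 1.004
```

```bash
python3 -c "
from h import *
need(.494,.127,.0795,99.5)
for n in('top','side'):
    im,d=ctrl.camera(n); p=proj(n,[.494,.127,.09])[0].astype(int); print(p)
    cv2.imwrite(f'pics/{n}1.png',cv2.resize(im[p[1]-45:p[1]+45,p[0]-50:p[0]+50],None,fx=6,fy=6,interpolation=cv2.INTER_CUBIC))
"
```

```text
{'time_s': 3.3, 'q': [0.0201, 0.2362, 1.882, 0.0, 1.0232, -1.7161], 'eef_pos': [0.4949, 0.1278, 0.0797], 'eef_rot': [-0.457, 0.457, 0.5396, -0.5396], 'wrist_force': [0.0266, 0.3844, 0.0186], 'torque': [-0.0019, -0.0245, 0.0398], 'opening': 1.0043}
yaw now 99.48 turn-y units -0.004 shift units now-frame [-0.021  0.008  0.035]
shift units target-frame [-0.021  0.008  0.035]
rotvec units [ 0.001 -0.004 -0.   ]
[173 213]
[263 246]
```

View pics/side1.png

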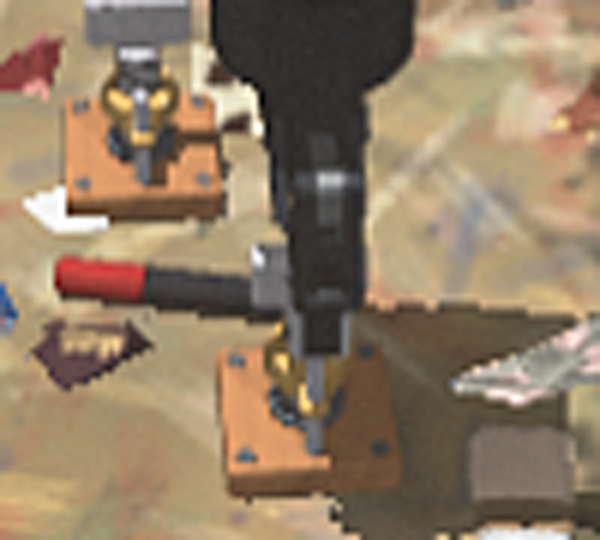

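View pics/top1.png

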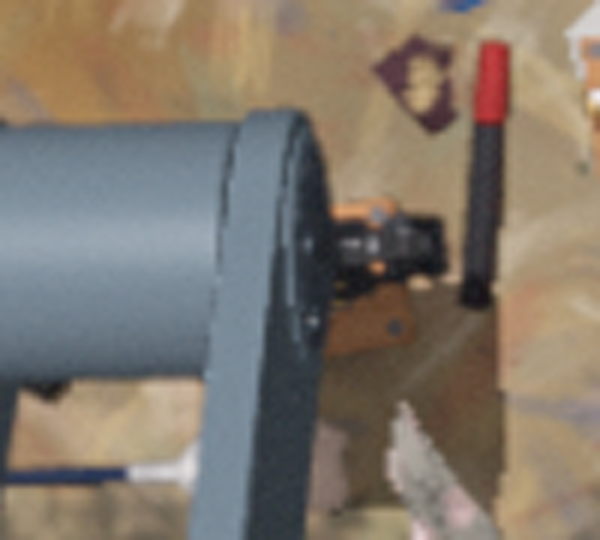

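Emit:
{"op": "step_arm", "data": {"commands": [[0,0,0,0,0,0,0.6],[0,0,0,0,0,0,0.4],[0,0,0,0,0,0,0.25],[0,0,0,0,0,0,0.2],[0,0,0,0,0,0,0],[0,0,0,0,0,0,0],[0,0,0,0,0,0,0],[0,0,0,0,0,0,0],[0,0,0,0,0,0,0]]}}

```text
time_s: 4.3
eef_pos: [0.4948, 0.1274, 0.0797]
eef_rot: [0.457, -0.457, -0.539, 0.54]
wrist_force: [-0.2, -5.6, 3.1]
opening: 0.128
```

```bash
python3 -c "
from h import *
st()
for n in('side',):
    im,d=ctrl.camera(n); p=proj(n,[.494,.127,.09])[0].astype(int); print(p)
    cv2.imwrite(f'pics/{n}2.png',cv2.resize(im[p[1]-45:p[1]+45,p[0]-50:p[0]+50],None,fx=6,fy=6,interpolation=cv2.INTER_CUBIC))
"
```

```text
{'time_s': 4.3, 'q': [0.0198, 0.236, 1.8824, -0.0007, 1.0229, -1.7161], 'eef_pos': [0.4948, 0.1274, 0.0797], 'eef_rot': [0.4568, -0.4572, -0.5395, 0.5397], 'wrist_force': [-0.168, -5.5938, 3.1341], 'torque': [-0.778, 0.111, -0.0095], 'opening': 0.1278}
[263 246]
```

View pics/side2.png

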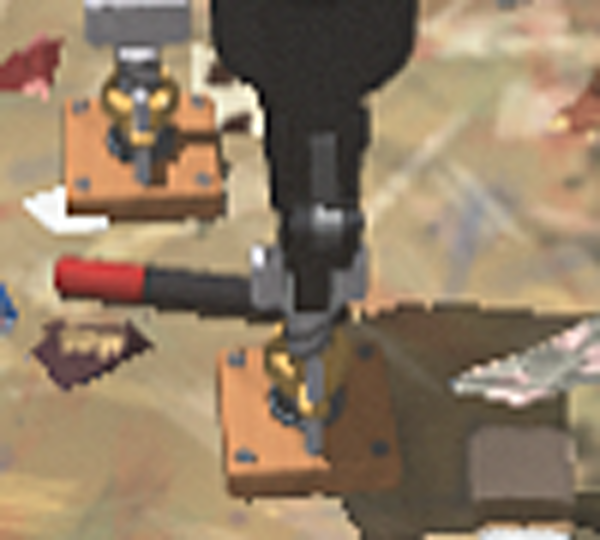

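Emit:
{"op": "step_arm", "data": {"commands": [[0,0,0,-0.03,0,0.02,0],[0,0,0,0,0,0,0],[0,0,0,0,0,0,0]]}}

```text
time_s: 4.65
eef_pos: [0.4947, 0.1271, 0.0796]
eef_rot: [-0.457, 0.457, 0.54, -0.539]
wrist_force: [2.6, -0.7, 0.0]
opening: 0.128
```

Emit:
{"op": "step_arm", "data": {"commands": [[0,0.5,0,0,0,-0.015,0],[0,1,0,0,0,0,0],[0,1,0,0,0,0,0],[0,1,0,0,0,0,0],[0,1,0,0,0,0,0],[0,1,0,0,0,0,0],[0,1,0,0,0,0,0],[0,1,0,0,0,0,0]]}}

```text
time_s: 5.45
eef_pos: [0.4948, 0.1269, 0.0796]
eef_rot: [-0.629, 0.629, 0.322, -0.322]
wrist_force: [1.8, -2.0, 2.1]
opening: 0.126
```

Emit:
{"op": "step_arm", "data": {"commands": [[0,1,0,0,0,0,0],[0,1,0,0,0,0,0],[0,1,0,0,0,0,0],[0,1,0,0,0,0,0],[0,1,0,0,0,0,0],[0,1,0,0,0,0,0],[0,1,0,0,0,0,0],[0,0.5,0,0,0,0,0],[0,0,0,0,0,0,0],[0,0,0,0,0,0,0]]}}

```text
time_s: 6.45
eef_pos: [0.4947, 0.1268, 0.0796]
eef_rot: [-0.705, 0.705, 0.059, -0.059]
wrist_force: [0.0, -2.4, 2.2]
opening: 0.125
```

```bash
python3 -c "
from h import *
need(.494,.127,.0795,9.5)
for n in('side',):
    im,d=ctrl.camera(n); p=proj(n,[.494,.127,.09])[0].astype(int); print(p)
    cv2.imwrite(f'pics/{n}3.png',cv2.resize(im[p[1]-45:p[1]+45,p[0]-50:p[0]+50],None,fx=6,fy=6,interpolation=cv2.INTER_CUBIC))
"
```

```text
{'time_s': 6.45, 'q': [0.0183, 0.2356, 1.8832, -0.0002, 1.0229, -0.1486], 'eef_pos': [0.4947, 0.1268, 0.0796], 'eef_rot': [-0.7046, 0.7047, 0.0589, -0.059], 'wrist_force': [0.0394, -2.4339, 2.1881], 'torque': [-0.4462, -0.166, -0.0123], 'opening': 0.1254}
yaw now 9.57 turn-y units 0.011 shift units now-frame [-0.021  0.002  0.011]
shift units target-frame [-0.021  0.002  0.011]
rotvec units [ 0.002  0.011 -0.001]
[263 246]
```

View pics/side3.png

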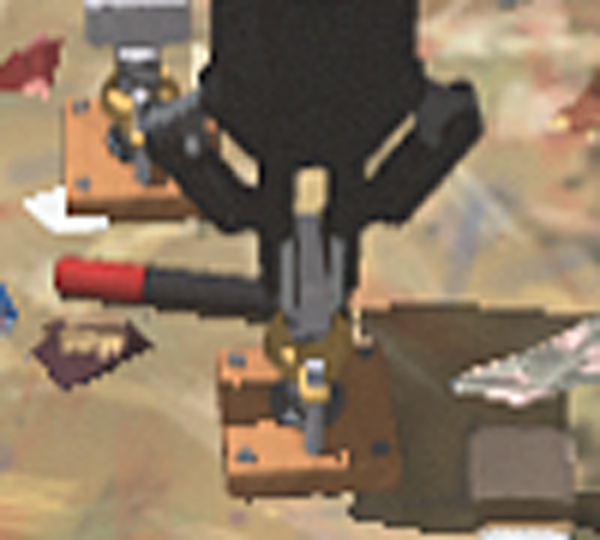

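Emit:
{"op": "step_arm", "data": {"commands": [[0,0,0,0,0,-0.01,0.15],[0,0,0,0,0,0,0.25],[0,0,0,0,0,0,0.5],[0,0,0,0,0,0,0.8],[0,0,0,0,0,0,1],[0,0,0,0,-0.4,0,1],[0,0,0,0,-0.8,0,1],[0,0,0,0,-0.8,0,1],[0,0,0,0,-0.8,0,1],[0,0,0,0,-0.8,0,1]]}}

```text
time_s: 7.5
eef_pos: [0.4948, 0.1266, 0.1895]
eef_rot: [-0.705, 0.705, 0.059, -0.058]
wrist_force: [0.1, 0.0, -0.2]
opening: 1.004
```

Emit:
{"op": "step_arm", "data": {"commands": [[0,0,0,0.275,0,-0.79,1],[0,0,0,0.275,0,-0.79,1],[0,0,0,0.275,0,-0.79,1],[0,0,0,0.275,0,-0.79,1],[0,0,0,0.275,0,-0.79,1],[0,0,0,0.275,0,-0.79,1],[0,0,0,0.275,0,-0.79,1],[0,-0.9,0,0,0,0,1],[0,-0.95,0,0,0,0,1],[0,-1,0,0,0,0,1]]}}

```text
time_s: 8.5
eef_pos: [0.5792, -0.0279, 0.1884]
eef_rot: [-0.688, 0.688, 0.164, -0.164]
wrist_force: [0.2, -1.2, 0.2]
opening: 1.0
```

Emit:
{"op": "step_arm", "data": {"commands": [[0,-1,0,0,0,0,1],[0,-1,0,0,0,0,1],[0,-1,0,0,0,0,1],[0,-1,0,0,0,0,1],[0,-1,0,0,0,0,1],[0,-1,0,0,0,0,1],[0,-1,0,0,0,0,1],[0,-1,0,0,0,0,1],[0,-1,0,0,0,0,1],[0,-1,0,0,0,0,1]]}}

```text
time_s: 9.5
eef_pos: [0.5791, -0.0275, 0.1885]
eef_rot: [-0.513, 0.514, 0.486, -0.486]
wrist_force: [0.2, 0.7, 0.0]
opening: 1.0
```

Emit:
{"op": "step_arm", "data": {"commands": [[0,-1,0,0,0,0,1],[0,-1,0,0,0,0,1],[0,0,0,0,0,0,1]]}}

```text
time_s: 9.8
eef_pos: [0.5791, -0.0275, 0.1884]
eef_rot: [-0.461, 0.461, 0.536, -0.536]
wrist_force: [0.1, -0.4, 0.1]
opening: 1.001
```

```bash
python3 -c "
from h import *
need(.5795,-.027,.0795,98.7)
for n in('side',):
    im,d=ctrl.camera(n)
    cv2.imwrite(f'pics/{n}4.png',cv2.resize(im[190:290,205:305],None,fx=6,fy=6,interpolation=cv2.INTER_CUBIC))
"
```

```text
{'time_s': 9.8, 'q': [-0.2521, 0.2317, 1.6366, 0.0, 1.2725, -1.9736], 'eef_pos': [0.5791, -0.0275, 0.1884], 'eef_rot': [-0.4607, 0.4612, 0.5363, -0.5361], 'wrist_force': [0.0617, -0.4063, 0.1361], 'torque': [-0.0194, -0.0261, 0.0223], 'opening': 1.0013}
yaw now 98.63 turn-y units -0.011 shift units now-frame [ 0.017  3.631 -0.012]
shift units target-frame [ 0.016  3.631 -0.015]
rotvec units [ 0.007 -0.011 -0.003]
```

View pics/side4.png

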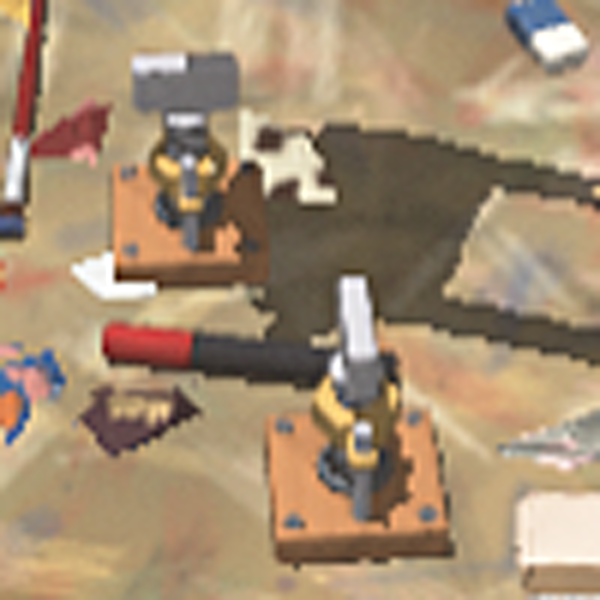

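Emit:
{"op": "step_arm", "data": {"commands": [[0,0,0,0.015,0.8,-0.015,1],[0,0,0,0,0.8,0,1],[0,0,0,0,0.8,0,1],[0,0,0,0,0.7,0,1],[0,0,0,0,0.43,0,1],[0,0,0,0,0.1,0,0.8],[0,0,0,0,0,0,0.4],[0,0,0,0,0,0,0.25],[0,0,0,0,0,0,0.2]]}}

```text
time_s: 10.75
eef_pos: [0.5803, -0.0273, 0.0799]
eef_rot: [-0.461, 0.462, 0.536, -0.536]
wrist_force: [0.5, 0.4, -0.2]
opening: 0.328
```

Emit:
{"op": "step_arm", "data": {"commands": [[0,0,0,0,0,0,0],[0,0,0,0,0,0,0],[0,0,0,0,0,0,0],[0,0,0,0,0,0,0],[0,0,0,0,0,0,0]]}}

```text
time_s: 11.25
eef_pos: [0.5802, -0.0276, 0.0794]
eef_rot: [-0.461, 0.462, 0.536, -0.536]
wrist_force: [1.4, -3.5, 4.7]
opening: 0.128
```

```bash
python3 -c "
from h import *
need(.5795,-.027,.0795,98.7)
for n in('side',):
    im,d=ctrl.camera(n)
    cv2.imwrite(f'pics/{n}5.png',cv2.resize(im[190:290,205:305],None,fx=6,fy=6,interpolation=cv2.INTER_CUBIC))
"
```

```text
{'time_s': 11.25, 'q': [-0.2515, 0.3713, 1.7036, -0.0005, 1.0646, -1.9716], 'eef_pos': [0.5802, -0.0276, 0.0794], 'eef_rot': [-0.4605, 0.4619, 0.5361, -0.5358], 'wrist_force': [1.4047, -3.4844, 4.7278], 'torque': [-0.5067, -0.1534, 0.0445], 'opening': 0.1285}
yaw now 98.57 turn-y units -0.022 shift units now-frame [ 0.023 -0.002  0.021]
shift units target-frame [ 0.023 -0.002  0.021]
rotvec units [ 0.016 -0.022 -0.011]
```

View pics/side5.png

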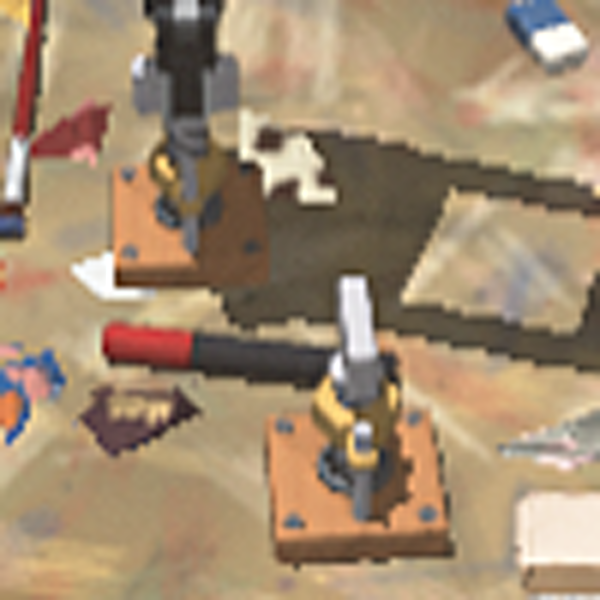

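Emit:
{"op": "step_arm", "data": {"commands": [[0,0,0,-0.015,0,0,0],[0,0.5,0,0,0,0,0],[0,1,0,0,0,0,0],[0,1,0,0,0,0,0],[0,1,0,0,0,0,0],[0,1,0,0,0,0,0],[0,1,0,0,0,0,0],[0,1,0,0,0,0,0],[0,1,0,0,0,0,0]]}}

```text
time_s: 12.2
eef_pos: [0.5804, -0.0277, 0.0793]
eef_rot: [-0.631, 0.632, 0.318, -0.317]
wrist_force: [1.2, -3.3, 3.7]
opening: 0.126
```

Emit:
{"op": "step_arm", "data": {"commands": [[0,1,0,0,0,0,0],[0,1,0,0,0,0,0],[0,1,0,0,0,0,0],[0,1,0,0,0,0,0],[0,1,0,0,0,0,0],[0,1,0,0,0,0,0],[0,1,0,0,0,0,0],[0,0.5,0,0,0,0,0],[0,0,0,0,0,0,0]]}}

```text
time_s: 13.1
eef_pos: [0.5806, -0.0277, 0.0793]
eef_rot: [-0.705, 0.705, 0.054, -0.052]
wrist_force: [4.6, -1.3, 4.3]
opening: 0.123
```

```bash
python3 -c "
from h import *
need(.5795,-.027,.0795,8.7)
for n in('side',):
    im,d=ctrl.camera(n); a=cv2.imread('pics/side0.png'); cv2.imwrite('pics/full6.png',im)
    print([ (round(b['p'],2),cam2w(n,b['point']).round(4).tolist()) for b in ctrl.boxes_of('nut_a',n)])
    z=np.hstack([a[210:280,210:285],im[210:280,210:285]])
    cv2.imwrite(f'pics/{n}6.png',cv2.resize(z,None,fx=5,fy=5,interpolation=cv2.INTER_CUBIC))
"
```

```text
{'time_s': 13.1, 'q': [-0.2518, 0.3718, 1.7033, 0.0002, 1.064, -0.4011], 'eef_pos': [0.5806, -0.0277, 0.0793], 'eef_rot': [-0.7049, 0.7054, 0.0536, -0.0518], 'wrist_force': [4.5776, -1.2788, 4.277], 'torque': [-0.3734, -0.6023, -0.0024], 'opening': 0.1233}
yaw now 8.54 turn-y units -0.026 shift units now-frame [-0.032 -0.006  0.028]
shift units target-frame [-0.032 -0.006  0.028]
rotvec units [ 0.008 -0.026  0.023]
[(0.49, [0.4962, 0.1385, 0.061])]
```

View pics/side6.png

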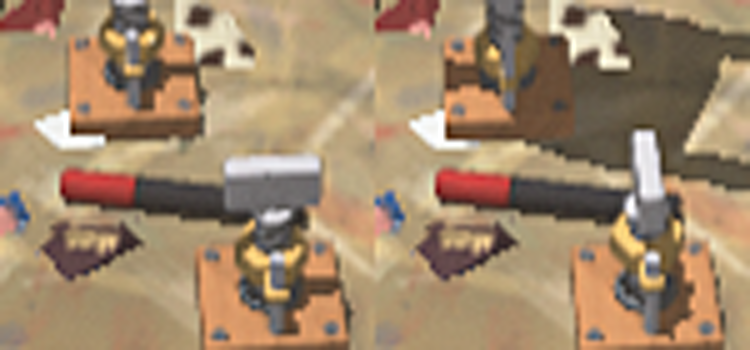

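```bash
python3 -c "
from h import *
a=cv2.imread('pics/side0.png');b=cv2.imread('pics/full6.png')
z=np.hstack([a[200:242,218:256],b[200:242,218:256]])
cv2.imwrite('pics/z7.png',cv2.resize(z,None,fx=10,fy=10,interpolation=cv2.INTER_CUBIC))
"
```

```text
(no output)
```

View pics/z7.png

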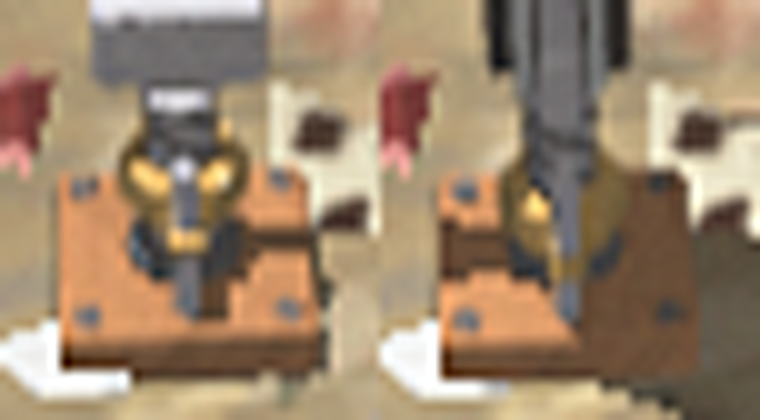

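Emit:
{"op": "step_arm", "data": {"commands": [[0,0,0,0,-0.1,0,0],[0,0,0,0,-0.2,0,0],[0,0,0,0,-0.4,0,0],[0,0,0,0,-0.6,0,0],[0,0,0,0,-0.6,0,0],[0,0,0,0,-0.6,0,0],[0,0,0,0,-0.5,0,0],[0,0,0,0,-0.3,0,0],[0,0,0,0,0,0,0]]}}

```text
time_s: 14.1
eef_pos: [0.5801, -0.0276, 0.1791]
eef_rot: [-0.705, 0.705, 0.054, -0.052]
wrist_force: [1.0, 0.3, -6.8]
opening: 0.126
```

```bash
python3 -c "
from h import *
need(.507,-.347,.0885,8.6)
im,d=ctrl.camera('side'); cv2.imwrite('pics/s8.png',im)
"
```

```text
{'time_s': 14.1, 'q': [-0.2518, 0.2427, 1.6432, 0.0001, 1.2533, -0.4017], 'eef_pos': [0.5801, -0.0276, 0.1791], 'eef_rot': [-0.7049, 0.7054, 0.0537, -0.0521], 'wrist_force': [0.9938, 0.3275, -6.8264], 'torque': [-0.0531, -0.0775, -0.0301], 'opening': 0.1257}
yaw now 8.59 turn-y units -0.002 shift units now-frame [ -4.007   3.021 -10.161]
shift units target-frame [ -4.003   3.021 -10.163]
rotvec units [ 0.008 -0.002  0.021]
```

View pics/s8.png

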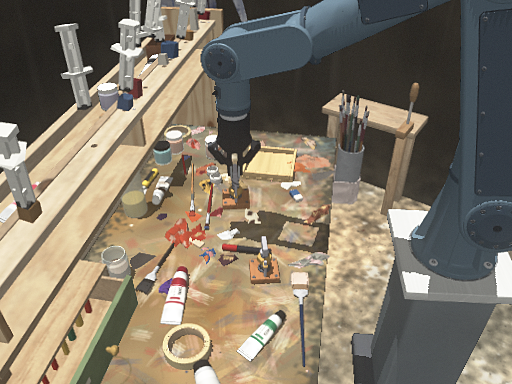

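Emit:
{"op": "step_arm", "data": {"commands": [[0,0,0,-0.1,0,-0.254,0],[0,0,0,-0.2,0,-0.508,0],[0,0,0,-0.3,0,-0.762,0],[0,0,0,-0.34,0,-0.863,0],[0,0,0,-0.34,0,-0.863,0],[0,0,0,-0.34,0,-0.863,0],[0,0,0,-0.34,0,-0.863,0],[0,0,0,-0.34,0,-0.863,0],[0,0,0,-0.34,0,-0.863,0],[0,0,0,-0.34,0,-0.863,0]]}}

```text
time_s: 15.15
eef_pos: [0.5233, -0.2674, 0.1767]
eef_rot: [0.705, -0.705, -0.052, 0.053]
wrist_force: [0.3, 0.1, -7.4]
opening: 0.124
```

Emit:
{"op": "step_arm", "data": {"commands": [[0,0,0,-0.34,0,-0.863,0],[0,0,0,-0.3,0,-0.762,0],[0,0,0,-0.2,0,-0.508,0],[0,0,0,-0.12,0,-0.3,0],[0,0,0,0,0,0,0],[0,0,0,0,0,0,0]]}}

```text
time_s: 15.75
eef_pos: [0.5072, -0.341, 0.1772]
eef_rot: [0.706, -0.705, -0.053, 0.053]
wrist_force: [-0.4, 0.5, -6.6]
opening: 0.129
```

```bash
python3 -c "
from h import *
need(.507,-.347,.0885,8.6)
for n in ('side','top'):
    im,d=ctrl.camera(n); p=proj(n,[.507,-.347,.06])[0].astype(int)
    cv2.imwrite('pics/%s9.png'%n,cv2.resize(im[max(0,p[1]-60):p[1]+60,p[0]-70:p[0]+70],None,fx=4,fy=4,interpolation=cv2.INTER_CUBIC))
"
```

```text
{'time_s': 15.75, 'q': [-0.7861, 0.3111, 1.5612, 0.0006, 1.2704, -0.936], 'eef_pos': [0.5072, -0.341, 0.1772], 'eef_rot': [0.7056, -0.7047, -0.0528, 0.053], 'wrist_force': [-0.449, 0.5408, -6.6361], 'torque': [0.0877, -0.0244, 0.0163], 'opening': 0.129}
yaw now 8.58 turn-y units -0.003 shift units now-frame [-0.038  2.958 -0.202]
shift units target-frame [-0.038  2.958 -0.198]
rotvec units [-0.012 -0.003 -0.002]
```

View pics/side9.png

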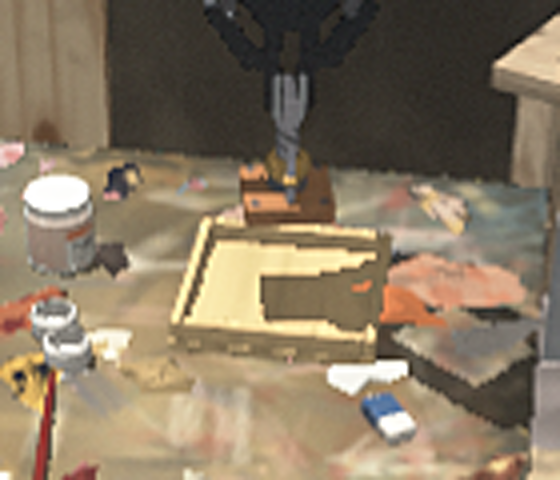

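View pics/top9.png

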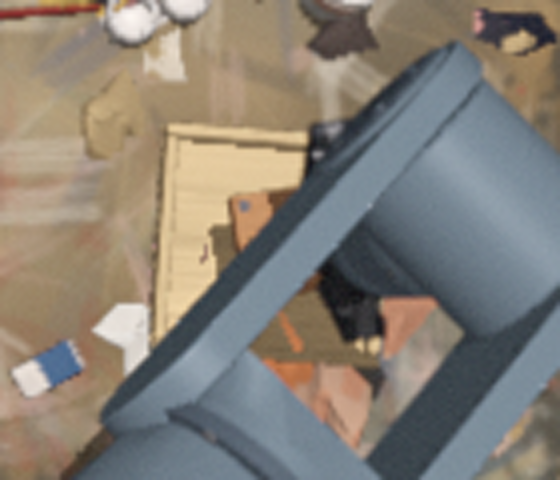

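Emit:
{"op": "step_arm", "data": {"commands": [[0,0,0,-0.04,0.2,-0.1,0],[0,0,0,0,0.4,-0.1,0],[0,0,0,0,0.6,0,0],[0,0,0,0,0.6,0,0],[0,0,0,0,0.5,0,0],[0,0,0,0,0.3,0,0],[0,0,0,0,0.1,0,0],[0,0,0,0,0.1,0,0],[0,0,0,0,0,0,0]]}}

```text
time_s: 16.75
eef_pos: [0.5073, -0.3481, 0.0939]
eef_rot: [-0.705, 0.705, 0.053, -0.053]
wrist_force: [0.0, 0.8, -7.9]
opening: 0.128
```

```bash
python3 -c "
from h import *
need(.507,-.347,.0885,8.6)
for n in ('side',):
    im,d=ctrl.camera(n); p=proj(n,[.507,-.347,.06])[0].astype(int)
    cv2.imwrite('pics/%s10.png'%n,cv2.resize(im[max(0,p[1]-60):p[1]+60,p[0]-70:p[0]+70],None,fx=4,fy=4,interpolation=cv2.INTER_CUBIC))
"
```

```text
{'time_s': 16.75, 'q': [-0.794, 0.4177, 1.6039, -0.0, 1.1192, -0.9438], 'eef_pos': [0.5073, -0.3481, 0.0939], 'eef_rot': [-0.7049, 0.7053, 0.0531, -0.0527], 'wrist_force': [0.0408, 0.7823, -7.8861], 'torque': [0.0017, 0.0056, -0.0272], 'opening': 0.1277}
yaw now 8.58 turn-y units -0.004 shift units now-frame [-0.004  0.18   0.037]
shift units target-frame [-0.004  0.18   0.037]
rotvec units [ 0.006 -0.004  0.004]
```

View pics/side10.png

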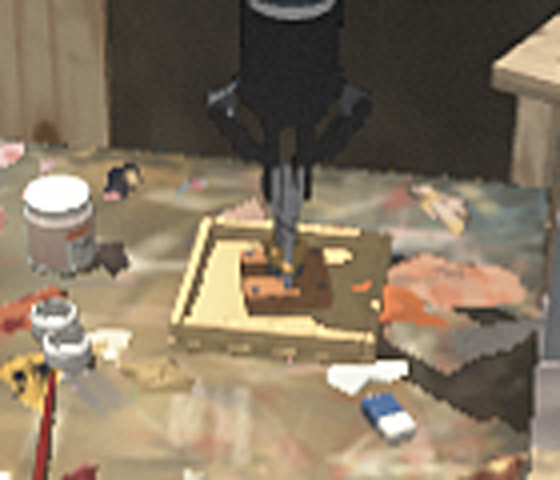

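Hanging ~5 mm above the tray floor, centred. Lowering slowly to contact.

Emit:
{"op": "step_arm", "data": {"commands": [[0,0,0,0,0.05,0,0],[0,0,0,0,0.05,0,0],[0,0,0,0,0.04,0,0],[0,0,0,0,0.03,0,0],[0,0,0,0,0,0,0],[0,0,0,0,0,0,0]]}}

```text
time_s: 17.4
eef_pos: [0.5071, -0.3479, 0.0886]
eef_rot: [-0.705, 0.705, 0.053, -0.053]
wrist_force: [-0.5, 0.9, -6.4]
opening: 0.128
```

Emit:
{"op": "step_arm", "data": {"commands": [[0,0,0,0,0.03,0,0],[0,0,0,0,0.0,0,0],[0,0,0,0,0,0,0]]}}

```text
time_s: 17.7
eef_pos: [0.5071, -0.348, 0.0885]
eef_rot: [-0.705, 0.705, 0.053, -0.053]
wrist_force: [-4.8, 2.1, 4.6]
opening: 0.127
```

Emit:
{"op": "step_arm", "data": {"commands": [[0,0,0,0,-0.01,0,0.15],[0,0,0,0,0,0,0.25],[0,0,0,0,0,0,0.5],[0,0,0,0,0,0,0.8],[0,0,0,0,0,0,1],[0,0,0,0,-0.4,0,1],[0,0,0,0,-0.8,0,1],[0,0,0,0,-0.8,0,1],[0,0,0,0,-0.8,0,1],[0,0,0,0,-0.8,0,1]]}}

```text
time_s: 18.7
eef_pos: [0.5072, -0.3479, 0.198]
eef_rot: [-0.705, 0.705, 0.053, -0.053]
wrist_force: [-0.4, -0.4, -1.0]
opening: 1.002
```

Emit:
{"op": "step_arm", "data": {"commands": [[0,0,0,0,-0.8,0,1],[0,0,0,0,-0.8,0,1],[0,0,0,-0.9,0,0,1],[0,0,0,-0.9,0,0,1],[0,0,0,-0.9,0,0,1],[0,0,0,-0.9,0,0,1],[0,0,0,-0.5,0,0,1],[0,0,0,0,0,0,1],[0,0,0,0,0,0,1]]}}

```text
time_s: 19.6
eef_pos: [0.3858, -0.3664, 0.2445]
eef_rot: [-0.705, 0.705, 0.053, -0.052]
wrist_force: [-0.5, -0.2, 0.8]
opening: 0.999
```

```bash
python3 -c "
from h import *
st()
for n in ('side','top'):
    im,d=ctrl.camera(n); cv2.imwrite('pics/%s11.png'%n,im)
    print([ (round(b['p'],2),cam2w(n,b['point']).round(4).tolist()) for b in ctrl.boxes_of('screw_a',n)+ctrl.boxes_of('nut_a',n)])
    P,u,v=cloud(n,d)
    for c,h in(((0.4945,.1265),0),((.507,-.347),.009)):
        r=np.hypot(P[:,0]-c[0],P[:,1]-c[1])
        m=(r<.05)&(P[:,2]>.092+h)&(P[:,2]<.12); q=P[m]
        if len(q)>5: print(n,'bar',len(q),q.mean(0).round(4),cv2.minAreaRect(q[:,:2].astype(np.float32)))
        m=(r<.055)&(P[:,2]>.013+h)&(P[:,2]<.023+h); print(' foot',cv2.minAreaRect(P[m][:,:2].astype(np.float32)),P[m][:,2].mean())
    x=[]
    for c in((.494,.127,.06),(.507,-.347,.06)):
        p=proj(n,c)[0].astype(int); x.append(cv2.resize(im[max(0,p[1]-40):p[1]+40,p[0]-40:p[0]+40],(380,380),interpolation=cv2.INTER_CUBIC))
    cv2.imwrite('pics/%s12.png'%n,np.hstack(x))
"
```

```text
{'time_s': 19.6, 'q': [-0.9831, 0.0722, 1.7007, 0.0005, 1.3675, -1.1322], 'eef_pos': [0.3858, -0.3664, 0.2445], 'eef_rot': [-0.7048, 0.7054, 0.053, -0.0522], 'wrist_force': [-0.506, -0.1549, 0.7852], 'torque': [-0.0274, -0.0718, 0.0019], 'opening': 0.9988}
[(0.63, [0.5015, -0.3383, 0.1006]), (0.52, [0.4885, 0.1302, 0.0953]), (0.47, [0.4973, 0.1392, 0.0575]), (0.4, [0.5083, -0.3365, 0.0505])]
side bar 93 [0.4931 0.1317 0.103 ] ((0.4930608868598938, 0.1286747008562088), (0.01206272467970848, 0.046960119158029556), 8.921414375305176)
 foot ((0.4929946959018707, 0.12842783331871033), (0.07041063904762268, 0.07395501434803009), 8.706146240234375) 0.019028570065958338
side bar 40 [ 0.5034 -0.3391  0.1105] ((0.5041272044181824, -0.3445228040218353), (0.012238694354891777, 0.04869115352630615), 9.045662879943848)
 foot ((0.5043187141418457, -0.34468841552734375), (0.07043412327766418, 0.07102043926715851), 5.0651350021362305) 0.02710613329488261
[(0.63, [0.4913, 0.1295, 0.103]), (0.61, [0.4993, -0.3389, 0.0541]), (0.44, [0.4819, 0.1225, 0.0616])]
top bar 83 [0.494  0.1265 0.1034] ((0.494239866733551, 0.12681566178798676), (0.012060742825269699, 0.04694211855530739), 9.60042953491211)
 foot ((0.4941287636756897, 0.12708152830600739), (0.07010180503129959, 0.07139177620410919), 9.3773832321167) 0.01820297300417062
top bar 80 [ 0.5065 -0.3457  0.1129] ((0.5066095590591431, -0.34635841846466064), (0.011642206460237503, 0.04398060217499733), 9.264225959777832)
 foot ((0.5064220428466797, -0.34624341130256653), (0.07081315666437149, 0.06845367699861526), 9.399088859558105) 0.02713995704743838
```

View pics/side12.png

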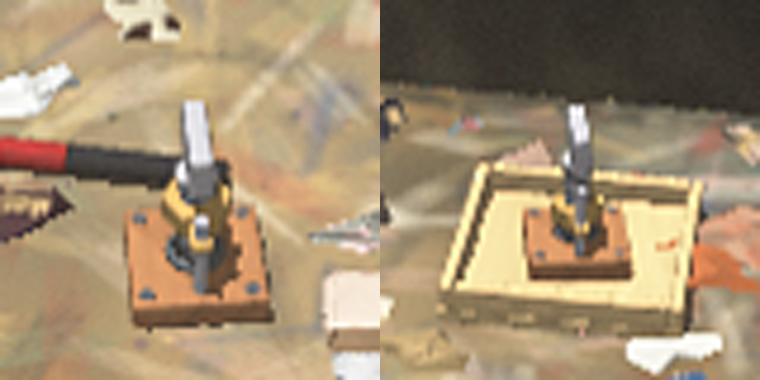

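View pics/top11.png

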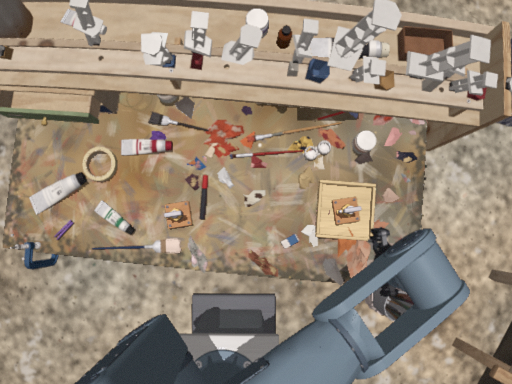

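```bash
python3 -c "
from h import *
print(ctrl.hand_in())"
```

```text
the job is handed in; nothing more can be done
None
```

I turned both bar heads about 90° clockwise. The stand nearer the red-handled knife, at (0.494, 0.127), has the right-hand screw. The other, which started at (0.580, −0.027), has the left-hand screw, so I set it in the tray, let go and handed the job in at about 20 s.

**Which screw is left-handed:**
- **Right-hand stand:** the networks put its nut at about 50 mm before the turn and 57–61 mm after. Its foot stayed within about 1 mm of where it was in both cameras.
- **Left-hand stand:** its nut sank, clearly so in the side picture. After placing, the networks put it at about 50 mm in the side view, or roughly 41 mm above the stand's underside, against about 54 mm before the turn.

**Last checks before handing in:**
- **Placed stand:** it stands upright and near the tray's centre, at (0.506, −0.346) by the top camera. Its foot top is at 27 mm, which matches the 9 mm tray floor plus the 18 mm foot.
- **Bars:** both sit a quarter turn from where they started.
- **Robot:** the gripper was open, backed off and touching nothing, with the wrist force around 1 N.

The two cameras disagreed by about 2 mm on the placed stand's position, within their calibration. No check failed.

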